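# Point out the open jar and the lid that fits it

### The job

One glass jar has been left open: show which, by pointing down with the fingertips a few centimetres above the middle of its mouth and staying there for two seconds. Then point in the same way at the loose lid that fits it, the middle-sized of the three lying on the marble, stay for two seconds, and finish still pointing there. Touch nothing at all, and do not bring the fingertips close above any of the other things.

Things in the scene. Friction and masses are not known exactly. Their poses are not given: they have to be found in the camera images.
- open_jar_mouth (a point): centre of the mouth of the open glass jar, level with its rim, z up: a clear straight-sided jar with a thin steel band round the neck and no lid, 86 mm across, 112 mm tall, mouth 80 mm across outside and 72 mm inside; it stands upright, so this point is 112 mm above the marble
- middle_lid_top (a point): top of the knob of the middle-sized of three loose teal silicone lids lying flat on the marble: a disc 88 mm across and 7 mm thick with a central knob 20 mm across; this point is on its axis, 20 mm above the marble, z up. Where it lies on the marble varies. It is the one that fits the open jar
- small_lid_top (a point): top of the knob of the smallest of three loose teal silicone lids lying flat on the marble: a disc 62 mm across and 7 mm thick with a central knob 20 mm across; this point is on its axis, 20 mm above the marble, z up. Where it lies on the marble varies. Too small for the jar
- large_lid_top (a point): top of the knob of the largest of three loose teal silicone lids lying flat on the marble: a disc 116 mm across and 7 mm thick with a central knob 20 mm across; this point is on its axis, 20 mm above the marble, z up. Where it lies on the marble varies. Too large for the jar
- closed_jar_top (a point): top of the lid knob of the closed glass jar, a jar like the open one with an 88 mm teal silicone lid on its mouth; 132 mm above the marble, on the jar's axis, z up
- salt_shaker_top (a point): top of the chrome salt shaker with twist top, a slim upright cylinder 46 mm across and 95 mm tall; this point is 95 mm above the marble, z up
- mug_rim (a point): centre of the rim of the ceramic mug that stands on the marble to the robot's right, 82 mm across, 90 mm tall, with a handle that reaches about 75 mm from the axis; this point is 90 mm above the marble, z up
- cup_tree_top (a point): top of the wooden cup tree to the robot's left, fixed: 355 mm tall, with four curved hooks, two of them holding mugs, reaching about 115 mm from its axis all round; this point is on its axis, z up

How it is judged:
On the way, in this order (a step that is already met when the one before it is completed fails the run):
1. the fingertips stay a few centimetres above the middle of the open jar's mouth (horizontal distance between the grasp point and open_jar_mouth below 0.032 m and z of the grasp point in the frame of open_jar_mouth between 0.02 and 0.1 m), for 1.5 s.
2. the fingertips stay a few centimetres above the middle of the middle-sized lid (horizontal distance between the grasp point and middle_lid_top below 0.032 m and z of the grasp point in the frame of middle_lid_top between 0.02 and 0.1 m), for 1.5 s.
At the end, for the whole second after the job is handed in: The grasp point is still within 32 mm sideways of the axis of the middle-sized lid and 20 to 100 mm above its knob, and the jars, lids, shaker and mug are within 8 mm of where they began (all of step 2 and distance of each of open_jar_mouth, closed_jar_top, middle_lid_top, small_lid_top, large_lid_top, salt_shaker_top, mug_rim from where it was at the start of the episode below 0.008 m); the robot touches nothing.
It fails at once if the robot touches something (contact force between any of the fingers, the arm and anything else above 0.3 N).
It fails at once if something is moved or lifted (not (distance of each of open_jar_mouth, closed_jar_top, middle_lid_top, small_lid_top, large_lid_top, salt_shaker_top, mug_rim from where it was at the start of the episode below 0.008 m)).
It fails at once if the fingertips come close above the middle of a wrong thing (grasp point within 25 mm sideways and less than 60 mm above its top) ((horizontal distance between the grasp point and closed_jar_top below 0.025 m and z of the grasp point in the frame of closed_jar_top below 0.06 m) or (horizontal distance between the grasp point and small_lid_top below 0.025 m and z of the grasp point in the frame of small_lid_top below 0.06 m) or (horizontal distance between the grasp point and large_lid_top below 0.025 m and z of the grasp point in the frame of large_lid_top below 0.06 m) or (horizontal distance between the grasp point and salt_shaker_top below 0.025 m and z of the grasp point in the frame of salt_shaker_top below 0.06 m) or (horizontal distance between the grasp point and mug_rim below 0.025 m and z of the grasp point in the frame of mug_rim below 0.06 m) or (horizontal distance between the grasp point and cup_tree_top below 0.025 m and z of the grasp point in the frame of cup_tree_top below 0.06 m)).
It also fails if it takes over 43 s, if anything falls off the work surface, if the arm or the gripper's body presses on something with over 40 N, if the wrist force passes 120 N, or if a joint passes its speed limit or range.

### The arm

A 6-joint arm with a two-finger parallel gripper is mounted at the origin on the work surface. World frame = base frame: x ahead of the robot, y to its left, z up, the work surface at z = 0. Lengths are in m, angles in rad, forces in N, time in s.
With the tool pointing down it reaches from about 0.3 to 0.775 m from the base axis. Payload 14.6 kg.
Tool frame: the origin (TCP) lies at the centre of the arm's flange, where the gripper is bolted on; the fingertips stand 199 mm ahead of it and the grasp point (between the pads) lies ctrl.tcp_to_grasp ahead of it (ctrl.tcp_to_grasp is the distance from the TCP to the grasp point, in m); z points along the fingers, y is the line along which they close (so a half turn about z gives the same grasp; the last joint's range is limited). The gripper opens to 94 mm and grips with 3 to 60 N. Pads are 16 mm wide; open, the fingers measure 119 mm over their backs; the gripper's body (75 mm by 177 mm) begins 78 mm behind the grasp point.
Start: joints at [-1.21, 0.3, 1.521, -0, 1.321, -0.067], TCP at [0.228, -0.5, 0.405] pointing down, gripper open.
Joint ranges: [-3.03, 3.03], [-0.79, 2.21], [0.23, 2.52], [-1.04, 4.18], [0, 3.07], [-2.55, 2.55]. Speed limits (rad/s): [2.22, 2.22, 2.57, 3.14, 3.14, 3.14].

### API

Orientations are given as [roll, pitch, yaw] about the fixed x, y, z axes, in that order (R = Rz(yaw) Ry(pitch) Rx(roll)).
In Python, from station import ctrl gives the robot as it stands. The module is installed in compiled form; this text tells all that it offers.
- The arm moves only by the shell command python3 -m jog 'ROWS' [OPENING] [FORCE]. ROWS is JSON, a list of rows, each a list of 6 numbers: the shift along the tool's x, y, z in cm, then the turn, a rotation vector about the tool's x, y, z in rad. In form: [[tx, ty, tz, ax, ay, az], ...]. A call has 1 to 8 rows; each row is the pose to reach, as a shift and turn from the pose commanded when the call began, along the tool's axes at that moment; what a row does not reach only later rows make up. A row lasts 1/10 s, in which the tool goes at most 50 mm and 8.59 degrees, less where a joint would pass 70% of its speed; a pose out of reach is approached as far as the arm can. A call with a gripper value outside its range is refused whole. OPENING is the opening in per cent of the stroke, from 0 (shut) to 100 (fully open), set as the call begins (- or left out, the last holds). The fingers move at their own pace and stop on an object; FORCE is the grip in N (left out, the last holds). Time passes only in rows, so rows that repeat a pose let the fingers close. It gives the time, the measured TCP pose, the force, the opening and the grip force at its end, in the units of the state.
- ctrl.get_obs(): the state, without advancing time (a new reading comes with each control period).
- ctrl.camera(name): name is "scene" or "top"; returns a dict with "img" (480x640x3 uint8, blue, green, red), "intrinsics" (3x3 intrinsics, pixels), "R" (3x3) and "t" (3): a world point X has camera coordinates R X + t. Camera axes: x right, y down, z forward; pixel columns grow to the right and rows downward; lengths in m; the calibration is good to about 2 mm. A picture is of the moment at which its call begins. There is no depth.
- ctrl.hand_in(): hands the job in; it is judged then, once.
The state is a dict: "time_s": time; "qpos": joint angles; "joint_vel": joint speeds; "tau": joint torques, N m; "ee_pos": TCP position; "eef_rot": TCP orientation; "force": force on the tool from outside, world axes, zero at the start; "moment": the same for the moment, N m; "grip_width": finger opening in m; "grip_force": force on a finger pad.
Only numpy, scipy, OpenCV 4.12 (cv2) and the standard library are available. Lean on these libraries where they do the work, as an engineer would, in place of code of your own. Each camera call takes 0.05 s, during which the arm holds its last target. There are 200 camera calls.

## Working session

There is one attempt and no reset: what is moved stays moved. The work goes in short steps, Python scripts to look and compute and a shell command to move; the robot and the scene stay as the last step left them, time stands still between calls to the robot, and variables do not carry over. Pictures are saved under pics/ and viewed, at most 10 in all, crops included, and the job is handed in when it is done.

```bash
mkdir -p pics; python3 - <<'E'
from station import ctrl
import cv2,numpy as np,pickle
d={n:ctrl.camera(n) for n in("scene","top")}
pickle.dump(d,open('d.pkl','wb'))
for n in d:
    cv2.imwrite(f'pics/{n}0.png',d[n]["img"]); print(n,-d[n]["R"].T@d[n]["t"], d[n]["intrinsics"][0,0])
o=ctrl.get_obs();print(o["ee_pos"],o["eef_rot"],o["grip_width"],ctrl.tcp_to_grasp)
E
```

```text
scene [ 1.204778   -0.20625101  1.10424941] 488.14246433479883
top [0.30427404 0.05758221 1.73764899] 489.0342426842359
[ 0.22816105 -0.50041135  0.4041236 ] [-3.14049615e+00 -7.55740396e-05  4.27758619e-01] 0.09375467118321125 0.1804
```

View pics/scene0.png

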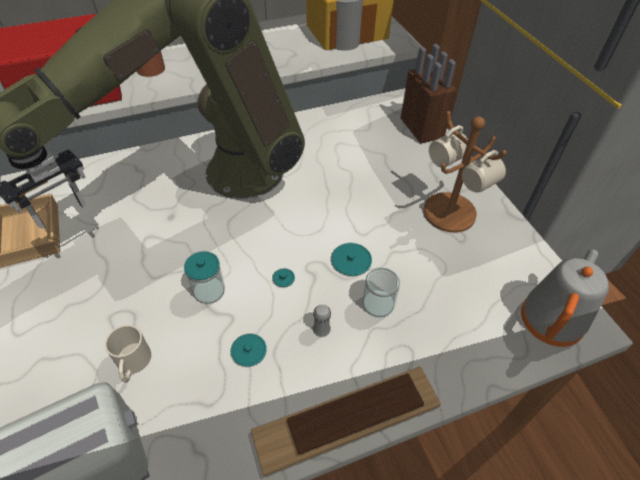

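View pics/top0.png

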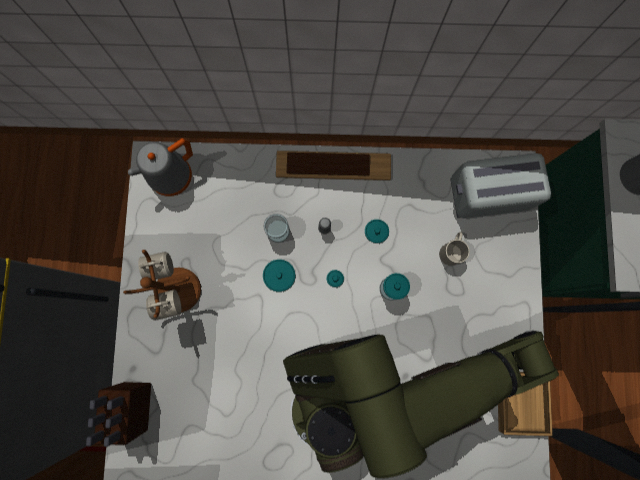

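The scene view shows the open jar's mouth near (381,281), and the middle lid near (248,349). In the top view they are at (276,227) and (377,231). The large lid is at top (279,275), the small lid at (335,279), the closed jar at (396,287), the shaker at (325,225) and the mug at (455,250).

```bash
python3 - <<'E'
import pickle,cv2,numpy as np
from station import ctrl
d=pickle.load(open('d.pkl','rb'))
def ray(n,p,z):
    c=d[n];C=-c["R"].T@c["t"];v=c["R"].T@np.linalg.inv(c["intrinsics"])@[p[0],p[1],1.]
    return (C+v*(z-C[2])/v[2])
for n in d:
    h=cv2.cvtColor(d[n]["img"],cv2.COLOR_BGR2HSV)
    m=cv2.inRange(h,(82,120,40),(98,255,255))
    for c in cv2.findContours(m,cv2.RETR_EXTERNAL,cv2.CHAIN_APPROX_NONE)[0]:
        if 100<cv2.contourArea(c)<4000:
            e=cv2.fitEllipse(c); print(n,np.round(e[0]),np.round(e[1]),'z.007',ray(n,e[0],.007).round(3)[:2],'z.12',ray(n,e[0],.12).round(3)[:2])
for name,n,p,z in [('jar','top',(276.5,227),.112),('jar','scene',(381.5,281),.112),('shaker','top',(325,221),.095),('shaker','scene',(321,309),.095),('mug','scene',(126,343),.09)]:
    print(name,n,ray(n,p,z).round(3))
a=cv2.resize(d['top']['img'][200:265,240:310],None,fx=5,fy=5,interpolation=2)
b=cv2.resize(d['scene']['img'][255:320,350:420],None,fx=5,fy=5,interpolation=2)
cv2.imwrite('pics/jar.png',np.hstack([a,b]))
E
```

```text
scene [248. 350.] [30. 34.] z.007 [ 0.633 -0.163] z.12 [ 0.692 -0.167]
scene [283. 277.] [16. 20.] z.007 [ 0.458 -0.016] z.12 [ 0.535 -0.035]
scene [201. 265.] [26. 34.] z.007 [ 0.341 -0.216] z.12 [ 0.43  -0.215]
scene [351. 259.] [30. 38.] z.007 [0.464 0.182] z.12 [0.541 0.142]
top [396. 286.] [24. 26.] z.007 [ 0.433 -0.234] z.12 [ 0.425 -0.215]
top [335. 278.] [16. 16.] z.007 [ 0.455 -0.016] z.12 [ 0.445 -0.012]
top [279. 275.] [31. 31.] z.007 [0.46  0.183] z.12 [0.45  0.175]
top [377. 231.] [22. 23.] z.007 [ 0.629 -0.163] z.12 [ 0.608 -0.149]
jar top [0.614 0.188 0.112]
jar scene [0.624 0.189 0.112]
shaker top [0.642 0.025 0.095]
shaker scene [0.637 0.025 0.095]
mug scene [ 0.563 -0.421  0.09 ]
```

View pics/jar.png

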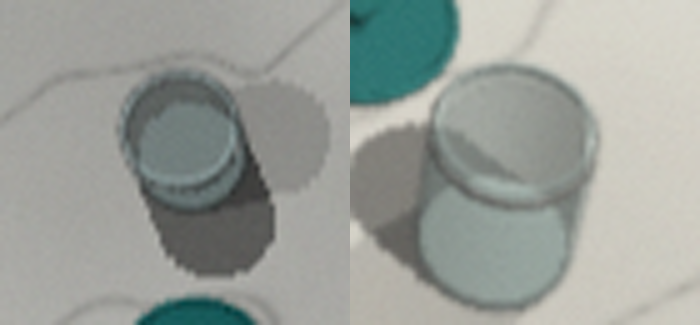

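The crop confirms the open jar's rim, centred at top (275.8,226) and scene (383,282). That puts its mouth at about (0.62, 0.19) and the middle lid at (0.631, -0.163). I'll travel at the current height, in tool axes about +64.3 x and -46.5 y (cm).

```bash
python3 -m jog '[[1,-0.7,0,0,0,0],[3.5,-2.5,0,0,0,0],[6.5,-4.7,0,0,0,0],[9.5,-6.9,0,0,0,0],[12.5,-9,0,0,0,0],[15.5,-11.2,0,0,0,0],[18.5,-13.4,0,0,0,0],[21.5,-15.5,0,0,0,0]]'
```

```text
time_s: 0.9
ee_pos: [0.3599, -0.268, 0.4046]
eef_rot: [-3.142, -0.0, 0.428]
force: [-0.5, -0.6, 0.7]
grip_width: 0.0942
grip_force: 0.0
```

```bash
python3 -m jog '[[3,-2.2,0,0,0,0],[6,-4.3,0,0,0,0],[9,-6.5,0,0,0,0],[12,-8.7,0,0,0,0],[15,-10.9,0,0,0,0],[18,-13,0,0,0,0],[21,-15.2,0,0,0,0],[24,-17.4,0,0,0,0]]'; python3 -m jog '[[3,-2.2,0,0,0,0],[6,-4.3,0,0,0,0],[9,-6.5,0,0,0,0],[12,-8.7,0,0,0,0],[15,-10.9,0,0,0,0],[17.5,-12.7,0,0,0,0],[18.8,-13.6,0,0,0,0],[18.8,-13.6,0,0,0,0]]'
```

```text
time_s: 1.7
ee_pos: [0.5058, -0.0102, 0.4046]
eef_rot: [-3.141, 0.0, 0.428]
force: [-0.3, -0.5, 0.1]
grip_width: 0.094
grip_force: 0.0
time_s: 2.5
ee_pos: [0.6202, 0.1915, 0.4038]
eef_rot: [-3.141, 0.001, 0.43]
force: [0.4, -0.6, -0.6]
grip_width: 0.0938
grip_force: 0.0
```

Above the jar. I'll descend 5 cm, then check with a picture.

```bash
python3 -m jog '[[0,0,1,0,0,0],[0,0,2,0,0,0],[0,0,3,0,0,0],[0,0,4,0,0,0],[0,0,5,0,0,0],[0,0,5,0,0,0],[0,0,5,0,0,0],[0,0,5,0,0,0]]'; python3 - <<'E'
from station import ctrl
import cv2,numpy as np
c=ctrl.camera("scene");im=c["img"].copy()
for z,col in((.171,(0,0,255)),(.112,(255,0,0))):
    p=c["intrinsics"]@(c["R"]@[.620,.191,z]+c["t"]);cv2.circle(im,(int(p[0]/p[2]),int(p[1]/p[2])),2,col,-1)
cv2.imwrite('pics/hov.png',cv2.resize(im[150:350,270:500],None,fx=3,fy=3))
E
```

```text
time_s: 3.3
ee_pos: [0.6204, 0.1894, 0.3552]
eef_rot: [3.141, -0.001, 0.428]
force: [0.1, -0.7, -0.4]
grip_width: 0.0938
grip_force: 0.0
```

View pics/hov.png

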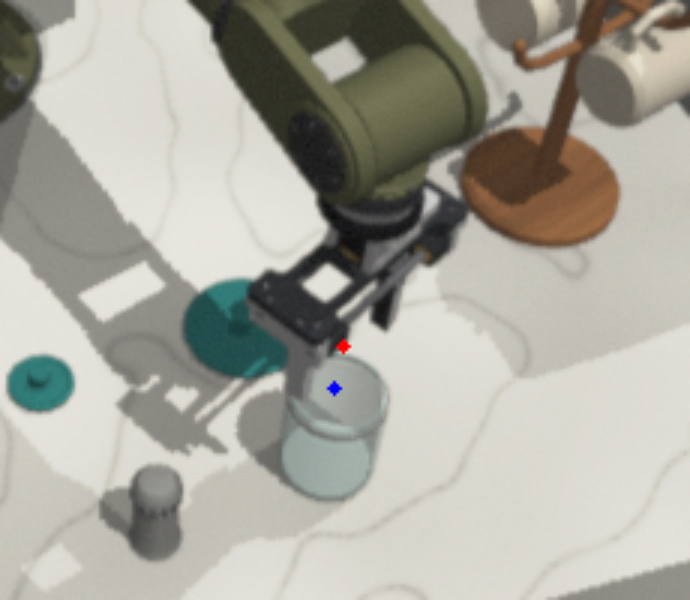

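The picture shows the gripper over the open jar, with the marker at (334,388) and the mouth centre at about (337,397), roughly 5 mm apart. It touches nothing. I'll hold here.

```bash
H='' ; python3 -m jog '[[0,0,0,0,0,0],[0,0,0,0,0,0],[0,0,0,0,0,0],[0,0,0,0,0,0],[0,0,0,0,0,0],[0,0,0,0,0,0],[0,0,0,0,0,0],[0,0,0,0,0,0]]' >/dev/null; python3 -m jog '[[0,0,0,0,0,0],[0,0,0,0,0,0],[0,0,0,0,0,0],[0,0,0,0,0,0],[0,0,0,0,0,0],[0,0,0,0,0,0],[0,0,0,0,0,0],[0,0,0,0,0,0]]' >/dev/null; python3 -m jog '[[0,0,0,0,0,0],[0,0,0,0,0,0],[0,0,0,0,0,0],[0,0,0,0,0,0],[0,0,0,0,0,0],[0,0,0,0,0,0],[0,0,0,0,0,0],[0,0,-5,0,0,0]]'; python3 -m jog '[[0,0,0,0,0,0],[0,0,0,0,0,0],[0,0,0,0,0,0]]'
```

```text
time_s: 5.75
ee_pos: [0.6203, 0.1894, 0.3987]
eef_rot: [-3.139, 0.011, 0.428]
force: [0.6, 1.0, 0.4]
grip_width: 0.0942
grip_force: 0.0
time_s: 6.05
ee_pos: [0.6202, 0.1894, 0.4038]
eef_rot: [-3.141, 0.001, 0.428]
force: [0.3, 0.3, -0.1]
grip_width: 0.094
grip_force: 0.0
```

```bash
python3 -m jog '[[-0.6,1.4,0,0,0,0],[-1.8,4.2,0,0,0,0],[-3.1,7.5,0,0,0,0],[-4.5,10.8,0,0,0,0],[-5.9,14.1,0,0,0,0],[-7.3,17.4,0,0,0,0],[-8.6,20.7,0,0,0,0],[-10,24,0,0,0,0]]'; python3 -m jog '[[-1.4,3.3,0,0,0,0],[-2.6,6.3,0,0,0,0],[-3.4,8.1,0,0,0,0],[-3.6,8.6,0,0,0,0],[-3.6,8.6,0,0,0,0]]'; python3 -m jog '[[0,0,2,0,0,0],[0,0,4,0,0,0],[0,0,6,0,0,0],[0,0,8,0,0,0],[0,0,10,0,0,0],[0,0,12,0,0,0],[0,0,13,0,0,0],[0,0,13,0,0,0]]'; python3 - <<'E'
from station import ctrl
import cv2,numpy as np
c=ctrl.camera("scene");im=c["img"].copy()
g=ctrl.get_obs()["ee_pos"]
for z,col in((g[2]-.1804,(0,0,255)),(.02,(255,0,0))):
    p=c["intrinsics"]@(c["R"]@[g[0],g[1],z]+c["t"]);cv2.circle(im,(int(p[0]/p[2]),int(p[1]/p[2])),2,col,-1)
cv2.imwrite('pics/hov2.png',cv2.resize(im[220:420,130:360],None,fx=3,fy=3))
E
```

```text
time_s: 6.85
ee_pos: [0.6285, -0.0729, 0.4039]
eef_rot: [-3.141, 0.001, 0.427]
force: [0.5, 0.2, 0.1]
grip_width: 0.0939
grip_force: 0.0
time_s: 7.35
ee_pos: [0.6317, -0.1638, 0.4043]
eef_rot: [-3.141, 0.0, 0.427]
force: [0.7, -0.3, 0.4]
grip_width: 0.0936
grip_force: 0.0
time_s: 8.15
ee_pos: [0.6318, -0.1625, 0.2735]
eef_rot: [-3.14, 0.002, 0.429]
force: [-0.7, 0.6, 0.3]
grip_width: 0.0939
grip_force: 0.0
```

View pics/hov2.png

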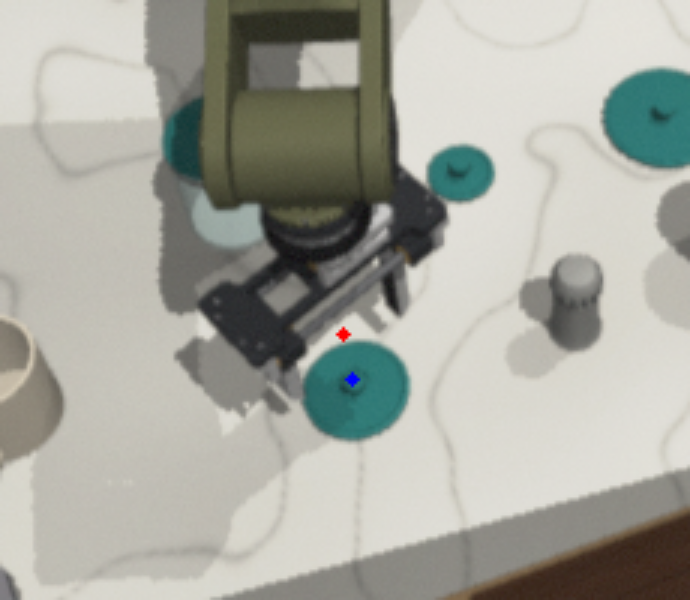

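The picture shows the gripper directly over the middle lid, with the marker on the knob at (352,380). The grasp point is about 73 mm above the knob and nothing is touched. I'll go 1 cm lower, hold and hand in.

```bash
python3 -m jog '[[0,0,0.5,0,0,0],[0,0,1,0,0,0],[0,0,1,0,0,0],[0,0,1,0,0,0],[0,0,1,0,0,0],[0,0,1,0,0,0],[0,0,1,0,0,0],[0,0,1,0,0,0]]' >/dev/null; python3 -m jog '[[0,0,0,0,0,0],[0,0,0,0,0,0],[0,0,0,0,0,0],[0,0,0,0,0,0],[0,0,0,0,0,0],[0,0,0,0,0,0],[0,0,0,0,0,0],[0,0,0,0,0,0]]' >/dev/null; python3 -m jog '[[0,0,0,0,0,0],[0,0,0,0,0,0],[0,0,0,0,0,0],[0,0,0,0,0,0],[0,0,0,0,0,0],[0,0,0,0,0,0],[0,0,0,0,0,0],[0,0,0,0,0,0]]'; python3 -c "
from station import ctrl
print(ctrl.hand_in())"
```

```text
time_s: 10.6
ee_pos: [0.6318, -0.1636, 0.2647]
eef_rot: [3.142, -0.0, 0.428]
force: [0.0, 0.3, -0.5]
grip_width: 0.0943
grip_force: 0.0
the job is handed in; nothing more can be done
None
```

I pointed at the open jar's mouth and then at the middle-sized lid, over two seconds each, and handed the job in at about 10.6 s still pointing at the lid, with no sign of contact; the hand-in call returned no verdict.

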